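Stand the tall paint test panel in the drying rack

TASK

Take the one tall white test panel out of the two-slot steel stand and stand it in the one free slot of the three-slot drying rack, upright on its short edge as before and roughly centred along the slot. Lower it all the way down before letting go, and leave the two low panels in the rack standing in their slots.

Things in the scene. Friction and masses are not known exactly. Their poses are not given: they have to be found in the camera images.
- tall_panel_center (a point): Centre, half-way up, of the tall white board: 10 mm thick (x), 100 wide (y), 160 tall (z, up), 0.13 to 0.25 kg, both faces alike. It stands in one slot of a fixed dark steel two-slot stand; a low white panel (95 tall) stands in the other slot, 62 mm away along x. Pinch it across its thickness near the top: its upper 65 mm rise above all low panels, whose tops are 103 mm above the table.
- free_slot (a point): Middle of the floor of the free slot of the fixed dark steel three-slot rack, 8 mm above the table; a thin black rubber strip lies on it. x across the slot, y along it (120 mm long, open ends), z up. Slot 15 mm wide up to 30 mm above its floor, lips then flare to a 35 mm mouth, 42 mm above it. Slots are 48 mm apart; the free one may be any of the three. The rack may be left or right.
- dry_a_center (a point): Centre of a low white panel standing in another slot of the rack: 10 mm thick (x), 100 mm wide (y), 95 mm tall (z, up); the point lies half-way up. Its top is 103 mm above the table. To be left standing.
- dry_b_center (a point): Centre of the second low white panel in the rack, the same as the first. To be left standing.
Not all that is in view belongs to the job. What is shaped like the part that bears tall_panel_center but red is not meant.

How it is judged:
By the outcome, as a careful person would: the job done as asked, in the order asked, and still so for the second after the job is handed in, with the robot touching nothing.
It also fails if it takes over 48 s, if anything falls off the work surface, if the arm or the gripper's body presses on something with over 40 N, if the wrist force passes 120 N, or if a joint passes its speed limit or range.

ROBOT

A 6-joint arm with a two-finger parallel gripper is mounted at the origin on the work surface. World frame = base frame: x ahead of the robot, y to its left, z up, the work surface at z = 0. Lengths are in m, angles in degrees, forces in N, time in s.
With the tool pointing down it reaches from about 0.3 to 0.75 m from the base axis. Payload 8.5 kg.
Tool frame: the origin (TCP) lies at the very end of the fingers, on their centre line; the grasp point (between the pads) lies 19 mm behind it; z points along the fingers, y is the line along which they close (so a half turn about z gives the same grasp; the last joint's range is limited). The gripper opens to 85 mm and grips with 20 to 120 N. Pads are 22 mm wide; open, the fingers measure 114 mm over their backs; the gripper's body (76 mm by 85 mm) begins 54 mm behind the grasp point. The pads swing forward as they close: fully open they stand 13 mm farther back than shut.
Start: joints at [-84.586, 21.807, 74.336, -0, 83.858, -12.336], TCP at [0.168, -0.524, 0.231] pointing down, gripper open.
Joint ranges: [-178.18, 178.18], [-50.72, 133.34], [12.68, 142.11], [-81.47, 261.47], [9.98, 163.14], [-165.26, 165.26]. Speed limits (degrees/s): [136.94, 136.94, 180, 180, 180, 180].

INTERFACE

Orientations are given as a 3x3 rotation matrix whose columns are the frame's x, y, z axes.
In Python, from rig import observe, cams, ticket gives the robot as it stands.
- The arm moves only by the tool move_arm, never from a script. Its arguments are lists of equal length, an entry for each row: "jaw": the finger opening in cm, from 0 to 8.54; "dp": the shift along the tool's x, y, z in cm, a list of three; "turn": the turn, a rotation vector about the tool's x, y, z in rad, a list of three. In form: {"jaw": [jaw, ...], "dp": [[tx, ty, tz], ...], "turn": [[wx, wy, wz], ...]}. A call has 1 to 12 rows; each row shifts and turns the commanded pose from where the row before left it, along the tool's axes as they then stand; what a row does not reach is not made up. A row lasts 1/12 s, in which the tool goes at most 41.7 mm and 7.16 degrees, less where a joint would pass 70% of its speed; a pose out of reach is approached as far as the arm can. A call is refused whole if a number of a shift passes 4.17 or a number of a turn 0.125, either way. A call with a gripper value outside its range is refused whole. The fingers move at their own pace and stop on an object; "force" is the grip in N (left out, the last holds). Time passes only in rows, so rows that do not move let the fingers close. It gives the time, the measured TCP pose, the force, the opening and the grip force at its end, in the units of the state.
- observe(): the state, without advancing time (a new reading comes with each control period).
- cams.get_image(name): name is "side" or "top" or "wrist"; returns (picture, depth): 400x640x3 uint8, red, green, blue; 400x640 float32, m along the optical axis (not along the pixel's ray), 0 where there is no reading.
- cams.calibration(name): a dict with "vertical_fov" (degrees; the focal length in pixels is half the picture's height over the tangent of half this angle, whatever the lens; pixels are square), "cx", "cy" (the principal point, pixels), "view" (4x4, takes a point from world to camera coordinates); the wrist camera has in their place "tool_from_camera" (4x4, takes a point from camera to tool coordinates, whose origin is the TCP and whose axes are the flange's). Camera axes: x right, y up, looking along -z (the intrinsics and any distortion apply to the point x, -y, -z); pixel columns grow to the right and rows downward; lengths in m; the calibration is good to about 2 mm. A picture is of the moment at which its call begins: read the wrist's pose just before it. calibration takes no time and is no camera call.
- ticket.close_job(): hands the job in; it is judged then, once.
Trained networks look in the newest picture that a camera, given by its name, has taken for a name from the list of things; names that differ only in an ending like _2 or _b are one class to them, and where a whole thing is asked for, a point or a joint stands for the part that bears it (a point fixed in the world has none). Each returns a list of dicts, best first, with "p" (0 to 1); they miss things now and then, are a little off and sometimes report something else, mostly with a low value. They report only what shows in the picture. A call takes as long as a camera call. They do not tell look-alikes from the thing itself.
- cams.spot_in(camera, query): "box" ([centre column, centre row, width, height] as shares, 0 to 1, of the picture: columns of its width, rows of its height, round what is visible of it).
- cams.outline_of(camera, query): "mask" (400x640 bool, what is visible of it) and "box" ([centre column, centre row, width, height] as shares, 0 to 1, of the picture: columns of its width, rows of its height, round what is visible of it).
- cams.mark_of(camera, query): "location" ([column, row] as shares, 0 to 1, of the picture: columns of its width, rows of its height: a listed point, or the origin of a listed thing).
The state is a dict: "time_s": time; "q": joint angles; "qvel": joint speeds; "joint_efforts": joint torques, N m; "position": TCP position; "tool_rot": TCP orientation; "ft_force": force on the tool from outside, world axes, zero at the start; "wrist_torque": the same for the moment, N m; "grip_width": finger opening in m; "gripper_force": force on a finger pad.
Only numpy, scipy, OpenCV 4.12 (cv2) and the standard library are available. Lean on these libraries where they do the work, as an engineer would, in place of code of your own. Each camera call takes 0.05 s, during which the arm holds its last target. There are 200 camera calls.

## Working session

There is one attempt and no reset: what is moved stays moved. The work goes in short steps, Python scripts to look and compute and a tool call to move; the robot and the scene stay as the last step left them, time stands still between calls to the robot, and variables do not carry over. Pictures are saved under pics/ and viewed, at most 10 in all, crops included, and the job is handed in when it is done.

Besides the shell and the picture viewer there is one more tool, called after ">>>" by a JSON object that holds its "api" and its "payload". move_arm: Moves the arm, as the interface text tells. Its arguments: {"type":"object","properties":{"jaw":{"type":"array","items":{"type":"number"}},"dp":{"type":"array","items":{"type":"array","items":{"type":"number"}}},"turn":{"type":"array","items":{"type":"array","items":{"type":"number"}}},"force":{"type":"number"}},"required":["jaw","dp","turn"]}

```bash
mkdir -p pics; ls
cat > h.py <<'E'
import numpy as np, cv2, json
from rig import observe, cams, ticket
def pts(name, st=None):
    """picture, world points HxWx3, valid"""
    st=observe(); im,d=cams.get_image(name); c=cams.calibration(name)
    h,w=d.shape; f=h/2/np.tan(np.radians(c["vertical_fov"])/2)
    v,u=np.mgrid[:h,:w]; P=np.stack([(u-c["cx"])/f*d,-(v-c["cy"])/f*d,-d,np.ones_like(d)],-1)
    if name=="wrist":
        T=np.eye(4);T[:3,:3]=st["tool_rot"];T[:3,3]=st["position"];M=T@np.array(c["tool_from_camera"])
    else: M=np.linalg.inv(np.array(c["view"]))
    return im,(P@M.T)[...,:3],d>0
E
python3 - <<'E'
from h import *
for n in("top","side"):
    c=cams.calibration(n);print({k:(np.round(v,3).tolist()) if not isinstance(v,str) else v for k,v in c.items()})
    im,P,ok=pts(n); np.savez(f"pics/{n}0.npz",im=im,P=P,ok=ok)
    cv2.imwrite(f"pics/{n}0.png",im[...,::-1])
    for q in("tall_panel_center","free_slot","dry_a_center","dry_b_center"):
        for r in cams.mark_of(n,q)[:4]:
            l=r["location"];u,v=int(l[0]*640),int(l[1]*400)
            print(n,q,round(r["p"],2),u,v,P[min(v,399),min(u,639)].round(3))
E
```

```text
pics
{'vertical_fov': 45.766, 'cx': 316.28, 'cy': 202.469, 'view': [[0.029, -1.0, 0.012, -0.044], [0.992, 0.03, 0.122, -0.567], [-0.122, 0.008, 0.992, -0.952], [0.0, 0.0, 0.0, 1.0]]}
top tall_panel_center 0.91 353 289 [ 0.398 -0.098  0.136]
top tall_panel_center 0.76 465 137 [ 0.7   -0.319  0.099]
top tall_panel_center 0.61 386 218 [ 0.529 -0.155  0.15 ]
top tall_panel_center 0.52 197 232 [0.501 0.224 0.004]
top free_slot 0.75 197 230 [0.505 0.223 0.007]
top free_slot 0.3 196 204 [0.549 0.206 0.102]
top dry_a_center 0.67 202 182 [0.594 0.198 0.096]
top dry_b_center 0.63 194 200 [0.557 0.21  0.102]
{'vertical_fov': 47.478, 'cx': 314.45, 'cy': 196.788, 'view': [[-0.969, -0.246, 0.008, 0.52], [0.122, -0.453, 0.883, -0.165], [-0.213, 0.857, 0.469, -0.766], [0.0, 0.0, 0.0, 1.0]]}
side tall_panel_center 0.79 282 143 [ 0.702 -0.318  0.081]
side tall_panel_center 0.71 332 172 [ 0.538 -0.155  0.093]
side tall_panel_center 0.65 396 198 [ 0.396 -0.094  0.081]
side dry_a_center 0.96 241 282 [0.596 0.214 0.071]
side dry_b_center 0.79 269 297 [0.549 0.223 0.06 ]
```

View pics/top0.png

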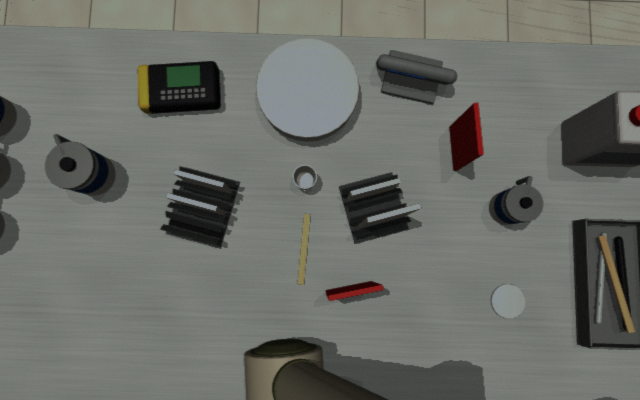

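View pics/side0.png

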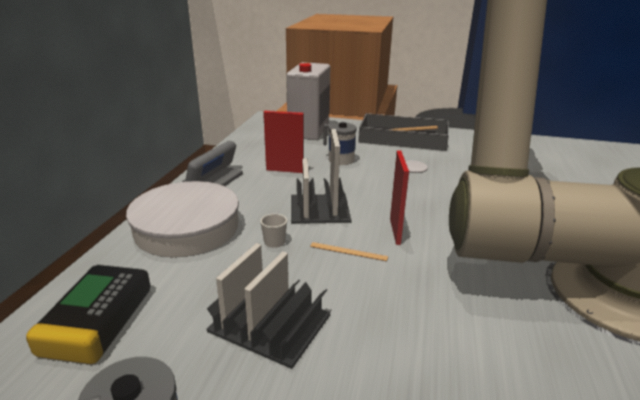

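The top view shows the white tall panel at about (390,214) and the low panel at (375,187) beside it. The rack has low panels at (200,180) and (192,202), and its free slot is the nearest one at (197,230). The red look-alikes are at (355,291) and (466,137).

```bash
cat > meas.py <<'E'
from h import *
def line(Q):
    c,_ ,_=cv2.minAreaRect((Q[:,:2]*1000).astype(np.float32)); r=cv2.minAreaRect((Q[:,:2]*1000).astype(np.float32))
    vx,vy,_,_=cv2.fitLine((Q[:,:2]*1000).astype(np.float32),cv2.DIST_HUBER,0,.01,.01).ravel()
    if vy<0: vx,vy=-vx,-vy
    # yaw of panel: its y axis is (vx,vy)=(-sin,cos)
    e=Q[:,:2]@np.array([vx,vy])
    return dict(n=len(Q),c=np.round(c,1),med=np.round(Q.mean(0)*1000,1),size=np.round(r[1],1),yaw=round(float(np.degrees(np.arctan2(-vx,vy))),2),len=round(float(np.ptp(e)*1000),1))
E
python3 - <<'E'
from meas import *
for n in("top","side"):
    D=np.load(f"pics/{n}0.npz");im,P,ok=D["im"],D["P"],D["ok"]
    wh=(im.min(-1)>110)&(np.ptp(im.astype(int),axis=-1)<40)&ok
    def sel(b,z0,z1):
        return P[wh&(P[...,0]>b[0])&(P[...,0]<b[1])&(P[...,1]>b[2])&(P[...,1]<b[3])&(P[...,2]>z0)&(P[...,2]<z1)]
    print(n)
    print("tall",line(sel((.45,.62,-.26,-.05),.15 if n=="top" else .115,.19)))
    q=sel((.45,.68,-.26,-.05),.085,.115);print("low stand",line(q))
    for nm,b in(("dryA",(.575,.66,.1,.32)),("dryB",(.50,.575,.1,.32))):
        print(nm,line(sel(b,.09,.12)))
    # dark rack base/lips
    dk=(im.max(-1)<75)&ok
    m=dk&(P[...,0]>.42)&(P[...,0]<.68)&(P[...,1]>.1)&(P[...,1]<.33)&(P[...,2]>.002)&(P[...,2]<.06)
    print("rack",line(P[m]), P[m].min(0).round(3),P[m].max(0).round(3))
D=np.load("pics/top0.npz");P=D["P"]
print("col197");[print(v,P[v,197].round(3),D["im"][v,197]) for v in range(185,250,2)]
E
```

```text
top
tall {'n': 272, 'c': array([ 537.8, -167.2]), 'med': array([ 537.9, -167.4,  167. ]), 'size': array([ 9.5, 99.2]), 'yaw': 17.05, 'len': 99.2}
low stand {'n': 222, 'c': array([ 594.7, -141.5]), 'med': array([ 594.8, -142. ,  102.3]), 'size': array([ 9. , 98.5]), 'yaw': 16.76, 'len': 98.5}
dryA {'n': 219, 'c': array([600.9, 204.3]), 'med': array([600.8, 204.6, 102.1]), 'size': array([97.6,  9. ]), 'yaw': -13.37, 'len': 97.6}
dryB {'n': 228, 'c': array([554.1, 215.4]), 'med': array([554.1, 215.5, 102.2]), 'size': array([99.1,  8.9]), 'yaw': -13.55, 'len': 99.1}
rack {'n': 3494, 'c': array([554.2, 216.5]), 'med': array([545.7, 211.4,  30.5]), 'size': array([145.7, 148.3]), 'yaw': 41.06, 'len': 187.4} [0.47  0.136 0.002] [0.638 0.289 0.06 ]
side
tall {'n': 95, 'c': array([ 535.6, -164.2]), 'med': array([ 534.8, -160.2,  168.8]), 'size': array([ 9.9, 98.9]), 'yaw': 17.49, 'len': 98.9}
low stand {'n': 116, 'c': array([ 564.2, -148.9]), 'med': array([ 588.2, -135.3,  103.4]), 'size': array([ 70.2, 102.9]), 'yaw': 17.05, 'len': 103.8}
dryA {'n': 320, 'c': array([599.1, 205.6]), 'med': arr
[... 898 characters left out ...]
0.043] [23 25 24]
213 [0.537 0.216 0.048] [24 24 24]
215 [0.537 0.225 0.008] [21 22 23]
217 [0.532 0.224 0.01 ] [36 39 36]
219 [0.525 0.215 0.049] [34 35 34]
221 [0.521 0.215 0.046] [24 24 24]
223 [0.517 0.216 0.04 ] [23 24 24]
225 [0.514 0.218 0.032] [24 25 23]
227 [0.511 0.224 0.008] [11 13 11]
229 [0.507 0.223 0.008] [12 11 12]
231 [0.502 0.223 0.009] [16 17 16]
233 [0.497 0.216 0.038] [27 30 27]
235 [0.492 0.214 0.043] [23 24 23]
237 [0.488 0.213 0.048] [27 28 26]
239 [0.484 0.212 0.049] [25 25 26]
241 [0.481 0.222 0.007] [50 52 51]
243 [0.477 0.223 0.002] [112 117 110]
245 [0.473 0.223 0.001] [122 125 119]
247 [ 0.469  0.224 -0.002] [119 123 118]
249 [ 0.465  0.223 -0.001] [120 125 119]
```

```bash
cat > go.py <<'E'
from h import *
from scipy.spatial.transform import Rotation as R
import sys
def delta(pos,yaw):
    """shift in present tool axes (cm) and turn vector (rad) to reach tool-down pose with closing line along yaw (deg)"""
    s=observe();A=np.array(s["tool_rot"]);best=None
    for k in(0,180):
        y=np.radians(yaw+k);yv=np.array([np.cos(y),np.sin(y),0]);z=np.array([0,0,-1.])
        B=np.stack([np.cross(yv,z),yv,z],1);w=R.from_matrix(A.T@B).as_rotvec()
        j6=s["q"][5]
        print("t",round(s["time_s"],2),"shift before turn cm",(A.T@(np.array(pos)-s["position"])*100).round(2),"after turn",(B.T@(np.array(pos)-s["position"])*100).round(2),"turn",w.round(3),"q6",round(j6,1))
if __name__=="__main__":
    a=[float(x) for x in sys.argv[1:]];delta(a[:3],a[3])
E
python3 go.py .5372 -.1665 .231 17.1; python3 -c "
from h import *;s=observe();print(np.round(s['tool_rot'],3),s['position'],s['ft_force'])"
```

```text
t 0.5 shift before turn cm [ 4.609e+01 -2.276e+01  3.000e-02] after turn [2.328e+01 4.582e+01 3.000e-02] turn [ 0.    -0.    -1.559] q6 -12.3
t 0.5 shift before turn cm [ 4.609e+01 -2.276e+01  3.000e-02] after turn [-2.328e+01 -4.582e+01  3.000e-02] turn [-0.    -0.     1.582] q6 -12.3
[[ 0.952  0.305  0.   ]
 [ 0.305 -0.952  0.   ]
 [ 0.    -0.    -1.   ]] [ 0.16768782 -0.52377959  0.23129461] [-0.82854534  0.03873234  0.46525971]
```

>>> {"api": "move_arm", "payload": {"jaw": [8.5,8.5,8.5,8.5,8.5,8.5,8.5,8.5,8.5,8.5,8.5,8.5], "dp": [[0,0,0],[0,0,0],[0,0,0],[0,0,0],[0,0,0],[0,0,0],[0,0,0],[0,0,0],[0,0,0],[0,0,0],[0,0,0],[0,0,0]], "turn": [[0,0,-0.12],[0,0,-0.12],[0,0,-0.12],[0,0,-0.12],[0,0,-0.12],[0,0,-0.12],[0,0,-0.12],[0,0,-0.12],[0,0,-0.12],[0,0,-0.12],[0,0,-0.12],[0,0,-0.12]]}}

```text
time_s: 1.5
position: [0.1677, -0.5238, 0.2313]
tool_rot: [[-0.184, 0.983, 0.0], [0.983, 0.184, 0.0], [0.0, 0.0, -1.0]]
ft_force: [0.0, -0.6, 1.1]
grip_width: 0.0849
gripper_force: 0.0
```

>>> {"api": "move_arm", "payload": {"jaw": [8.5,8.5,8.5,8.5,8.5,8.5,8.5,8.5,8.5,8.5,8.5,8.5], "dp": [[0,0,0],[1.5,3,0],[1.5,3,0],[1.5,3,0],[1.5,3,0],[1.5,3,0],[1.5,3,0],[1.5,3,0],[1.5,3,0],[1.5,3,0],[1.5,3,0],[0,0,0]], "turn": [[0,0,-0.119],[0,0,0],[0,0,0],[0,0,0],[0,0,0],[0,0,0],[0,0,0],[0,0,0],[0,0,0],[0,0,0],[0,0,0],[0,0,0]]}}

```text
time_s: 2.5
position: [0.4133, -0.2887, 0.2315]
tool_rot: [[-0.298, 0.955, 0.001], [0.955, 0.298, 0.001], [0.0, 0.001, -1.0]]
ft_force: [-0.4, -0.1, -0.3]
grip_width: 0.0849
gripper_force: 0.0
```

```bash
python3 go.py .5372 -.1665 .231 17.1
```

```text
t 2.5 shift before turn cm [ 7.97 15.47  0.07] after turn [ 8.03 15.44  0.05] turn [ 0.001 -0.     0.004] q6 -65.8
t 2.5 shift before turn cm [ 7.97 15.47  0.07] after turn [ -8.03 -15.44   0.05] turn [ 1.000e-03  2.000e-03 -3.137e+00] q6 -65.8
```

>>> {"api": "move_arm", "payload": {"jaw": [8.5,8.5,8.5,8.5,8.5,8.5,8.5,8.5], "dp": [[1.6,3,0],[1.6,3,0],[1.6,3,0],[1.6,3,0],[1.6,3.45,0],[0,0,0],[0,0,0],[0,0,0]], "turn": [[0,0,0.004],[0,0,0],[0,0,0],[0,0,0],[0,0,0],[0,0,0],[0,0,0],[0,0,0]]}}

```text
time_s: 3.17
position: [0.5346, -0.1713, 0.2312]
tool_rot: [[-0.29, 0.957, -0.001], [0.957, 0.29, -0.0], [0.0, -0.001, -1.0]]
ft_force: [-0.3, -0.7, 0.1]
grip_width: 0.0853
gripper_force: 0.0
```

```bash
python3 - <<'E'
from meas import *
im,P,ok=pts("wrist");cv2.imwrite("pics/w1.png",im[...,::-1])
wh=(im.min(-1)>90)&(np.ptp(im.astype(int),axis=-1)<40)&ok
for z0,z1 in((.15,.185),(.09,.115)):
    Q=P[wh&(P[...,2]>z0)&(P[...,2]<z1)]
    print(line(Q) if len(Q)>20 else len(Q))
s=observe();print(s["position"],np.round(s["tool_rot"],3)[:2].tolist())
E
python3 go.py .5372 -.1665 .120 17.1
```

```text
{'n': 2096, 'c': array([ 537.5, -165.2]), 'med': array([ 536.6, -162.7,  167.3]), 'size': array([ 9.8, 99.7]), 'yaw': 17.04, 'len': 99.7}
{'n': 1294, 'c': array([ 510.9, -166. ]), 'med': array([ 593.2, -137.8,  102.3]), 'size': array([185.6,  98.7]), 'yaw': 16.75, 'len': 98.6}
[ 0.53441928 -0.1716872   0.2313103 ] [[-0.289, 0.957, -0.0], [0.957, 0.289, -0.0]]
t 3.22 shift before turn cm [ 0.42  0.42 11.13] after turn [ 0.41  0.42 11.13] turn [-0.     0.    -0.005] q6 -46.7
t 3.22 shift before turn cm [ 0.42  0.42 11.13] after turn [-0.41 -0.42 11.13] turn [0.000e+00 1.000e-03 3.136e+00] q6 -46.7
```

View pics/w1.png

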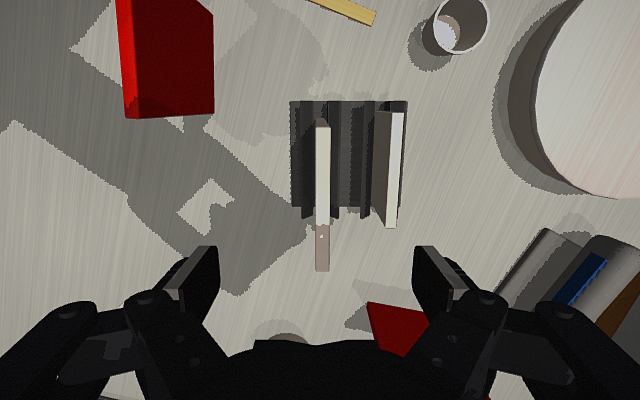

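The wrist view shows the tall panel's top edge running along (323,120)–(322,270), the low panel at (392,170), and clear finger room on both sides. Its measurement agrees with the top camera's, so I'll correct the offset and descend.

>>> {"api": "move_arm", "payload": {"jaw": [8.5,8.5,8.5,8.5,8.5,8.5,8.5,8.5,8.5,8.5], "dp": [[0.4,0.4,0],[0,0,1.5],[0,0,2],[0,0,2],[0,0,2],[0,0,2],[0,0,1.6],[0,0,0],[0,0,0],[0,0,0]], "turn": [[0,0,-0.005],[0,0,0],[0,0,0],[0,0,0],[0,0,0],[0,0,0],[0,0,0],[0,0,0],[0,0,0],[0,0,0]]}}

```text
time_s: 4.05
position: [0.538, -0.1665, 0.1215]
tool_rot: [[-0.294, 0.956, 0.002], [0.956, 0.294, -0.001], [-0.001, 0.001, -1.0]]
ft_force: [-0.2, -0.4, 0.2]
grip_width: 0.0848
gripper_force: 0.0
```

```bash
python3 go.py .5375 -.1660 .120 17.1
```

```text
t 4.05 shift before turn cm [ 0.06 -0.03  0.15] after turn [ 0.06 -0.03  0.15] turn [ 0.001  0.001 -0.   ] q6 -46.3
t 4.05 shift before turn cm [ 0.06 -0.03  0.15] after turn [-0.06  0.03  0.15] turn [ 2.000e-03 -2.000e-03  3.142e+00] q6 -46.3
```

Good. I'll close on the panel.

>>> {"api": "move_arm", "payload": {"jaw": [6,4,2.5,1.5,0.8,0.5,0.5,0.5,0.5,0.5,0.5,0.5], "dp": [[0,0,0],[0,0,0],[0,0,0],[0,0,0],[0,0,0],[0,0,0],[0,0,0],[0,0,0],[0,0,0],[0,0,0],[0,0,0],[0,0,0]], "turn": [[0,0,0],[0,0,0],[0,0,0],[0,0,0],[0,0,0],[0,0,0],[0,0,0],[0,0,0],[0,0,0],[0,0,0],[0,0,0],[0,0,0]], "force": 60}}

```text
time_s: 5.05
position: [0.5378, -0.166, 0.1205]
tool_rot: [[-0.295, 0.956, 0.0], [0.956, 0.295, -0.0], [-0.0, 0.0, -1.0]]
ft_force: [0.5, 0.2, 3.7]
grip_width: 0.0094
gripper_force: 59.0
```

>>> {"api": "move_arm", "payload": {"jaw": [0.5,0.5,0.5,0.5,0.5,0.5,0.5,0.5,0.5,0.5,0.5,0.5], "dp": [[0,0,0],[0,0,0],[0,0,0],[0,0,-0.5],[0,0,-1],[0,0,-1],[0,0,-1],[0,0,-1],[0,0,-1.5],[0,0,-1.5],[0,0,-1.5],[0,0,-1.5]], "turn": [[0,0,0],[0,0,0],[0,0,0],[0,0,0],[0,0,0],[0,0,0],[0,0,0],[0,0,0],[0,0,0],[0,0,0],[0,0,0],[0,0,0]]}}

```text
time_s: 6.05
position: [0.5376, -0.1658, 0.2269]
tool_rot: [[-0.295, 0.956, 0.0], [0.956, 0.295, -0.0], [-0.0, 0.0, -1.0]]
ft_force: [1.4, -0.2, -1.8]
grip_width: 0.0094
gripper_force: 58.4
```

>>> {"api": "move_arm", "payload": {"jaw": [0.5,0.5,0.5,0.5,0.5,0.5,0.5,0.5,0.5], "dp": [[0,0,-1],[0,0,-1],[0,0,0],[0,0,0],[0,0,0],[0,0,0],[0,0,0],[0,0,0],[0,0,0]], "turn": [[0,0,0],[0,0,0.05],[0,0,0.08],[0,0,0.1],[0,0,0.1],[0,0,0.1],[0,0,0.07],[0,0,0.032],[0,0,0]]}}

```text
time_s: 6.8
position: [0.5376, -0.1659, 0.2461]
tool_rot: [[0.232, 0.973, 0.001], [0.973, -0.232, -0.0], [-0.0, 0.001, -1.0]]
ft_force: [0.2, -0.6, -1.5]
grip_width: 0.0092
gripper_force: 58.4
```

```bash
python3 go.py .5074 .2266 .250 -13.45
```

```text
t 6.8 shift before turn cm [ 37.48 -12.04  -0.4 ] after turn [ 37.47 -12.07  -0.39] turn [0.001 0.    0.001] q6 -15.8
t 6.8 shift before turn cm [ 37.48 -12.04  -0.4 ] after turn [-37.47  12.07  -0.39] turn [-0.000e+00  1.000e-03 -3.141e+00] q6 -15.8
```

>>> {"api": "move_arm", "payload": {"jaw": [0.5,0.5,0.5,0.5,0.5,0.5,0.5,0.5,0.5,0.5,0.5,0.5], "dp": [[1,-0.32,0],[2,-0.64,0],[2.5,-0.8,0],[2.5,-0.8,0],[3,-0.96,0],[3,-0.96,0],[3,-0.96,0],[3,-0.96,0],[3,-0.96,0],[3,-0.96,0],[3,-0.96,0],[2.5,-0.8,0]], "turn": [[0,0,0],[0,0,0],[0,0,0],[0,0,0],[0,0,0],[0,0,0],[0,0,0],[0,0,0],[0,0,0],[0,0,0],[0,0,0],[0,0,0]]}}

```text
time_s: 7.8
position: [0.5113, 0.1665, 0.2458]
tool_rot: [[0.229, 0.974, 0.0], [0.974, -0.229, 0.0], [0.001, 0.0, -1.0]]
ft_force: [0.7, -0.5, -1.2]
grip_width: 0.0095
gripper_force: 58.4
```

>>> {"api": "move_arm", "payload": {"jaw": [0.5,0.5,0.5,0.5,0.5,0.5,0.5], "dp": [[2.5,-0.8,0],[2,-0.64,0],[1,-0.32,0],[0.5,-0.2,0],[0,0,0],[0,0,0],[0,0,0]], "turn": [[0,0,0],[0,0,0],[0,0,0],[0,0,0],[0,0,0],[0,0,0],[0,0,0]]}}

```text
time_s: 8.38
position: [0.5073, 0.2258, 0.2454]
tool_rot: [[0.232, 0.973, -0.0], [0.973, -0.232, -0.0], [-0.0, 0.0, -1.0]]
ft_force: [0.7, -0.2, -1.3]
grip_width: 0.0093
gripper_force: 58.4
```

```bash
python3 - <<'E'
from meas import *
for n in("wrist","top","side"):
    im,P,ok=pts(n);np.savez(f"pics/{n}2.npz",im=im,P=P,ok=ok);cv2.imwrite(f"pics/{n}2.png",im[...,::-1])
    wh=(im.min(-1)>90)&(np.ptp(im.astype(int),axis=-1)<40)&ok
    B=(P[...,0]>.45)&(P[...,0]<.66)&(P[...,1]>.13)&(P[...,1]<.3)
    for z0,z1 in((.275,.31),(.14,.275),(.09,.112)):
      for x0,x1 in((.45,.575),(.575,.66)):
        Q=P[wh&B&(P[...,0]>x0)&(P[...,0]<x1)&(P[...,2]>z0)&(P[...,2]<z1)]
        if len(Q)>20: print(n,z0,line(Q))
E
python3 go.py .5074 .2266 .250 -13.45; cd pics; python3 -c "
import cv2,numpy as np
cv2.imwrite('c2.png',np.hstack([cv2.imread('wrist2.png')[:, :],]))"
```

```text
wrist 0.275 {'n': 5213, 'c': array([518.6, 245.2]), 'med': array([512.2, 247.5, 292.1]), 'size': array([41.1, 62.2]), 'yaw': -13.64, 'len': 63.6}
wrist 0.09 {'n': 1138, 'c': array([554. , 216.9]), 'med': array([554.4, 219.1, 102.4]), 'size': array([98.9,  9.9]), 'yaw': -13.45, 'len': 98.9}
wrist 0.09 {'n': 1158, 'c': array([600.5, 205.4]), 'med': array([601.1, 208.1, 102.4]), 'size': array([99.8, 10.5]), 'yaw': -13.4, 'len': 99.8}
top 0.275 {'n': 31, 'c': array([497.5, 183.6]), 'med': array([497.5, 183.4, 291.9]), 'size': array([10.8,  6.7]), 'yaw': -30.07, 'len': 11.5}
top 0.09 {'n': 248, 'c': array([553.9, 215. ]), 'med': array([554.2, 215.5, 102.1]), 'size': array([98.5,  9.9]), 'yaw': -13.31, 'len': 98.5}
top 0.09 {'n': 242, 'c': array([600.8, 204.1]), 'med': array([600.6, 204. , 102. ]), 'size': array([99.8,  9.5]), 'yaw': -13.31, 'len': 99.8}
side 0.275 {'n': 274, 'c': array([503.7, 228.8]), 'med': array([513.4, 260. , 290.6]), 'size': array([83.7, 63.6]), 'yaw': -15.11, 'len': 101.5}
side 0.14 {'n': 730, 'c': array([502.1, 228.1]), 'med': array([514.6, 265.9, 210.6]), 'size': array([102.1,  10.9]), 'yaw': -16.06, 'len': 102.3}
side 0.09 {'n': 307, 'c': array([555.5, 231.7]), 'med': array([556.8, 239.7, 102.9]), 'size': array([70.9, 10.6]), 'yaw': -13.27, 'len': 71.0}
side 0.09 {'n': 411, 'c': array([598.9, 205.7]), 'med': array([599.5, 212.7, 103. ]), 'size': array([100.3,  11.7]), 'yaw': -14.14, 'len': 100.3}
t 8.53 shift before turn cm [ 0.06 -0.01 -0.46] after turn [ 0.06 -0.01 -0.46] turn [0.    0.    0.001] q6 25.2
t 8.53 shift before turn cm [ 0.06 -0.01 -0.46] after turn [-0.06  0.01 -0.46] turn [-0.     0.    -3.141] q6 25.2
```

View pics/wrist2.png

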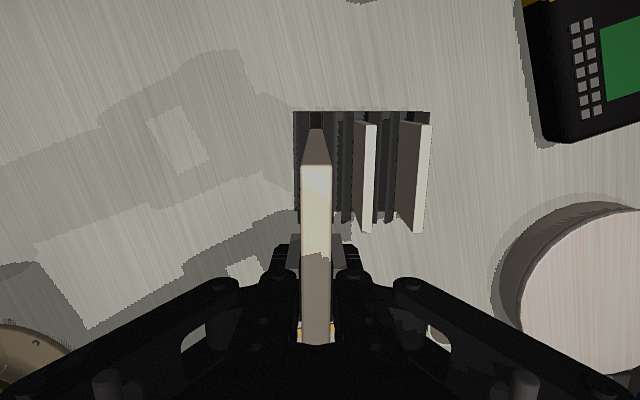

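View pics/side2.png

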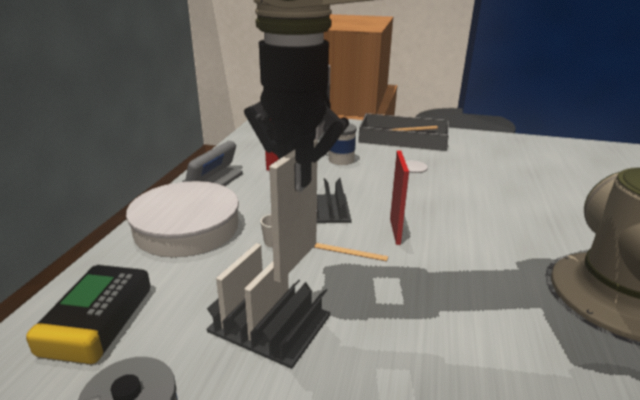

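The panel hangs upright, in line with the free slot (mouth visible at (316,120) in the wrist view), and both low panels are still standing. I'll lower it to just above the mouth and then go slowly.

>>> {"api": "move_arm", "payload": {"jaw": [0.5,0.5,0.5,0.5,0.5,0.5,0.5,0.5], "dp": [[0.1,0,0.5],[0,0,1.5],[0,0,1.5],[0,0,1.5],[0,0,1.5],[0,0,0.5],[0,0,0],[0,0,0]], "turn": [[0,0,0],[0,0,0],[0,0,0],[0,0,0],[0,0,0],[0,0,0],[0,0,0],[0,0,0]]}}

```text
time_s: 9.2
position: [0.5076, 0.2277, 0.1757]
tool_rot: [[0.231, 0.973, 0.0], [0.973, -0.231, 0.0], [0.0, 0.0, -1.0]]
ft_force: [-0.4, -0.4, -1.6]
grip_width: 0.0096
gripper_force: 58.4
```

>>> {"api": "move_arm", "payload": {"jaw": [0.5,0.5,0.5,0.5,0.5,0.5], "dp": [[0,0,0.4],[0,0,0.4],[0,0,0.4],[0,0,0.4],[0,0,0.4],[0,0,0]], "turn": [[0,0,0],[0,0,0],[0,0,0],[0,0,0],[0,0,0],[0,0,0]]}}

```text
time_s: 9.7
position: [0.507, 0.2276, 0.1544]
tool_rot: [[0.231, 0.973, -0.002], [0.973, -0.231, -0.0], [-0.001, -0.001, -1.0]]
ft_force: [0.2, -0.0, -2.7]
grip_width: 0.0092
gripper_force: 58.5
```

>>> {"api": "move_arm", "payload": {"jaw": [0.5,0.5,0.5,0.5,0.5,0.5], "dp": [[0,0,0.2],[0,0,0.2],[0,0,0.2],[0,0,0.2],[0,0,0.2],[0,0,0]], "turn": [[0,0,0],[0,0,0],[0,0,0],[0,0,0],[0,0,0],[0,0,0]]}}

```text
time_s: 10.2
position: [0.5072, 0.2277, 0.1449]
tool_rot: [[0.231, 0.973, -0.001], [0.973, -0.231, -0.0], [-0.0, -0.001, -1.0]]
ft_force: [-0.6, 0.3, -1.9]
grip_width: 0.0092
gripper_force: 58.5
```

>>> {"api": "move_arm", "payload": {"jaw": [0.5,0.5,0.5,0.5,0.5,0.5], "dp": [[0,0,0.3],[0,0,0.3],[0,0,0.3],[0,0,0.2],[0,0,0.2],[0,0,0]], "turn": [[0,0,0],[0,0,0],[0,0,0],[0,0,0],[0,0,0],[0,0,0]]}}

```text
time_s: 10.7
position: [0.5071, 0.2277, 0.1318]
tool_rot: [[0.231, 0.973, -0.001], [0.973, -0.231, -0.0], [-0.0, -0.001, -1.0]]
ft_force: [-0.1, 0.4, -2.0]
grip_width: 0.0095
gripper_force: 58.5
```

No lateral force, so the panel is inside the slot. I'll lower it to the floor.

>>> {"api": "move_arm", "payload": {"jaw": [0.5,0.5,0.5,0.5,0.5], "dp": [[0,0,0.3],[0,0,0.2],[0,0,0.2],[0,0,0.1],[0,0,0]], "turn": [[0,0,0],[0,0,0],[0,0,0],[0,0,0],[0,0,0]]}}

```text
time_s: 11.12
position: [0.5073, 0.2277, 0.1241]
tool_rot: [[0.231, 0.973, -0.0], [0.973, -0.231, -0.0], [-0.0, -0.0, -1.0]]
ft_force: [1.1, 0.6, -0.9]
grip_width: 0.0092
gripper_force: 58.5
```

>>> {"api": "move_arm", "payload": {"jaw": [0.5,0.5,0.5], "dp": [[0,0,0.1],[0,0,0.1],[0,0,0]], "turn": [[0,0,0],[0,0,0],[0,0,0]]}}

```text
time_s: 11.37
position: [0.5073, 0.2277, 0.1222]
tool_rot: [[0.231, 0.973, -0.0], [0.973, -0.231, -0.0], [-0.0, -0.0, -1.0]]
ft_force: [0.4, -0.0, -1.5]
grip_width: 0.0095
gripper_force: 58.5
```

>>> {"api": "move_arm", "payload": {"jaw": [0.5,0.5,0.5], "dp": [[0,0,0.1],[0,0,0.05],[0,0,0]], "turn": [[0,0,0],[0,0,0],[0,0,0]]}}

```text
time_s: 11.62
position: [0.5073, 0.2277, 0.1207]
tool_rot: [[0.231, 0.973, -0.0], [0.973, -0.231, -0.0], [-0.0, -0.0, -1.0]]
ft_force: [-0.5, 0.3, -2.1]
grip_width: 0.0091
gripper_force: 58.5
```

>>> {"api": "move_arm", "payload": {"jaw": [0.5,0.5,0.5], "dp": [[0,0,0.05],[0,0,0.05],[0,0,0]], "turn": [[0,0,0],[0,0,0],[0,0,0]]}}

```text
time_s: 11.87
position: [0.5075, 0.2277, 0.1205]
tool_rot: [[0.231, 0.973, 0.001], [0.973, -0.231, 0.0], [0.0, 0.001, -1.0]]
ft_force: [-1.2, -0.3, 3.6]
grip_width: 0.0093
gripper_force: 59.4
```

>>> {"api": "move_arm", "payload": {"jaw": [0.5,0.5,0.5], "dp": [[0,0,0.03],[0,0,0],[0,0,0]], "turn": [[0,0,0],[0,0,0],[0,0,0]]}}

```text
time_s: 12.12
position: [0.5076, 0.2277, 0.1205]
tool_rot: [[0.231, 0.973, 0.001], [0.973, -0.231, 0.0], [0.0, 0.001, -1.0]]
ft_force: [-1.5, -1.4, 6.1]
grip_width: 0.009
gripper_force: 59.9
```

The panel is down on the floor, with support force building. I'll release it gently.

>>> {"api": "move_arm", "payload": {"jaw": [1,1.2,1.5,2,2.5,3,3.5,4,4,4,4,4], "dp": [[0,0,0],[0,0,0],[0,0,0],[0,0,0],[0,0,0],[0,0,0],[0,0,0],[0,0,0],[0,0,0],[0,0,0],[0,0,0],[0,0,0]], "turn": [[0,0,0],[0,0,0],[0,0,0],[0,0,0],[0,0,0],[0,0,0],[0,0,0],[0,0,0],[0,0,0],[0,0,0],[0,0,0],[0,0,0]]}}

```text
time_s: 13.12
position: [0.5073, 0.2277, 0.1195]
tool_rot: [[0.231, 0.973, 0.0], [0.973, -0.231, 0.0], [0.0, 0.0, -1.0]]
ft_force: [0.2, 0.5, 0.2]
grip_width: 0.0399
gripper_force: 0.0
```

Run:
```python
from meas import *
im,P,ok=pts("side");cv2.imwrite("pics/side3.png",im[...,::-1])
print(observe()["grip_width"])
```

```text
0.040047470618298824
```

View pics/side3.png

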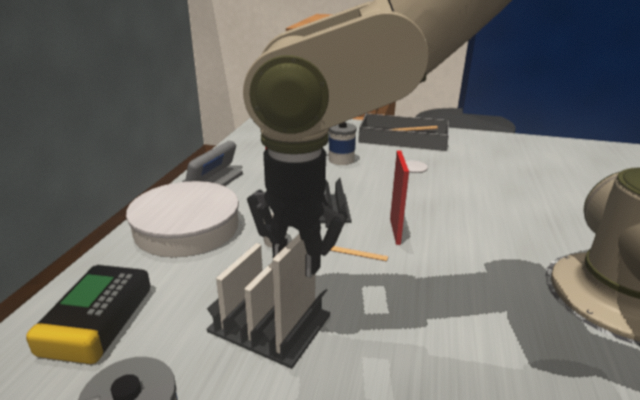

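The tall panel at (295,290) stands upright in the slot, the low panels at (240,280) and (260,300) are undisturbed, and the fingers are clear. I'll retreat straight up.

>>> {"api": "move_arm", "payload": {"jaw": [4,4,4,4,4,4,4,4,4,4,4,4], "dp": [[0,0,-0.5],[0,0,-1],[0,0,-1.5],[0,0,-1.5],[0,0,-1.5],[0,0,-1.5],[0,0,-1.5],[0,0,-1.5],[0,0,-1],[0,0,0],[0,0,0],[0,0,0]], "turn": [[0,0,0],[0,0,0],[0,0,0],[0,0,0],[0,0,0],[0,0,0],[0,0,0],[0,0,0],[0,0,0],[0,0,0],[0,0,0],[0,0,0]]}}

```text
time_s: 14.17
position: [0.507, 0.2277, 0.2341]
tool_rot: [[0.231, 0.973, -0.001], [0.973, -0.231, -0.0], [-0.0, -0.001, -1.0]]
ft_force: [-0.9, 0.1, 0.4]
grip_width: 0.0399
gripper_force: 0.0
```

Run:
```python
from meas import *
for n in("wrist","side"):
    im,P,ok=pts(n);cv2.imwrite(f"pics/{n}4.png",im[...,::-1])
    wh=(im.min(-1)>90)&(np.ptp(im.astype(int),axis=-1)<40)&ok
    B=(P[...,0]>.45)&(P[...,0]<.66)&(P[...,1]>.13)&(P[...,1]<.3)
    for z0,z1 in((.16,.18),(.09,.112)):
      for x0,x1 in((.45,.535),(.535,.58),(.58,.66)):
        Q=P[wh&B&(P[...,0]>x0)&(P[...,0]<x1)&(P[...,2]>z0)&(P[...,2]<z1)]
        if len(Q)>60: print(n,z0,line(Q))
```

```text
wrist 0.16 {'n': 1966, 'c': array([507.9, 228.5]), 'med': array([508.4, 231.4, 167.4]), 'size': array([99.7,  9.2]), 'yaw': -13.68, 'len': 99.7}
wrist 0.09 {'n': 1167, 'c': array([554.5, 219.1]), 'med': array([555. , 221.3, 102.4]), 'size': array([94.3,  9.7]), 'yaw': -13.28, 'len': 94.3}
wrist 0.09 {'n': 1241, 'c': array([600.8, 205.6]), 'med': array([601. , 208.1, 102.3]), 'size': array([99.2, 10.3]), 'yaw': -13.43, 'len': 99.2}
side 0.16 {'n': 423, 'c': array([505.8, 228.7]), 'med': array([506.8, 235.7, 168.8]), 'size': array([100.7,  10.9]), 'yaw': -13.74, 'len': 100.7}
side 0.09 {'n': 104, 'c': array([506.1, 228.9]), 'med': array([511.4, 254.9, 100.7]), 'size': array([100.8,  10.4]), 'yaw': -16.09, 'len': 101.0}
side 0.09 {'n': 303, 'c': array([555.5, 232.1]), 'med': array([557., 240., 103.]), 'size': array([70.8, 11. ]), 'yaw': -13.05, 'len': 71.0}
side 0.09 {'n': 415, 'c': array([598.8, 206.2]), 'med': array([599.4, 212.7, 103. ]), 'size': array([101.5,  11.5]), 'yaw': -14.31, 'len': 101.5}
```

View pics/wrist4.png

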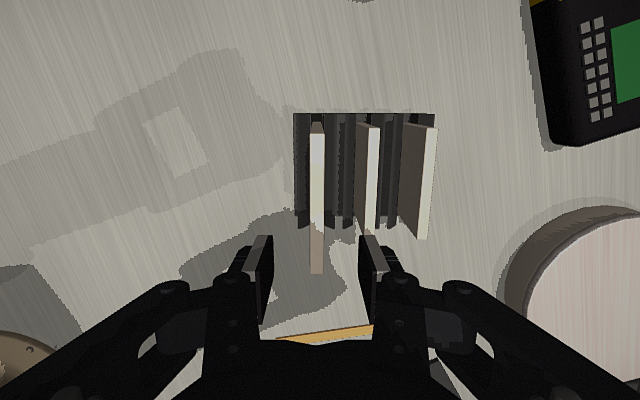

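The wrist view shows the tall panel at (317,200), upright in the free slot with its top at 167 mm. Both low panels (368,180) and (425,180) are still standing, and the gripper is clear.

```bash
python3 -c "
from rig import ticket;print(ticket.close_job())"
```

```text
the job is handed in; nothing more can be done
None
```

The tall white panel now stands upright and roughly centred in the rack's free slot, lowered fully before release; both low rack panels are still standing, and the job was handed in after about 14 s with the gripper clear.

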